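Tighten the cap of a digestion vessel

ROBOT

A 6-joint arm with a two-finger parallel gripper is mounted at the origin on a cart in front of the work surface, level with it; the furniture and walls round the work are solid. World frame = base frame: x ahead of the robot, y to its left, z up, the work surface at z = 0. Lengths are in mm, angles in degrees, forces in N, time in s.
With the tool pointing down it reaches from about 350 to 875 mm from the base axis. Payload 4.2 kg.
Tool frame: the origin (TCP) lies between the finger pads; the fingertips stand 11 mm ahead of it and the grasp point (between the pads) lies 8 mm behind it (bot.tip_reach is the distance from the TCP to the fingertips, in mm); z points along the fingers, x is the direction in which the jaws open and shut, and the axes are right-handed (so a half turn about z gives the same grasp; the last joint's range is limited). The gripper opens to 87 mm and grips with 3 to 60 N. Pads are 19 mm wide; open, the fingers measure 117 mm over their backs; the gripper's body (75 mm by 190 mm) begins 51 mm behind the grasp point.
Start: joints at [82.368, 22.042, 0.453, 0, -68.411, -14.817], TCP at [238.625, 577.631, 233.55] pointing down, gripper open.
Joint ranges: [-179.83, 179.83], [-69.29, 118.12], [-61.27, 80.66], [-181.25, 117.63], [-171.15, -9.14], [-177.46, 177.46]. Speed limits (degrees/s): [159.86, 159.86, 180, 180, 180, 180].

INTERFACE

Orientations are given as [roll, pitch, yaw] about the fixed x, y, z axes, in that order (R = Rz(yaw) Ry(pitch) Rx(roll)).
In Python, from workcell import bot gives the robot as it stands.
- The arm moves only by the tool carry_out, never from a script. Its argument "steps" is a list of rows, each a list of 7 numbers: the shift along the tool's x, y, z in mm, then the turn, a rotation vector about the tool's x, y, z in rad, then the finger opening in mm, from 0 to 87. In form: [[tx, ty, tz, rx, ry, rz, jaw], ...]. A call has 1 to 20 rows; each row shifts and turns the commanded pose from where the row before left it, along the tool's axes as they then stand; what a row does not reach is not made up. A row lasts 1/12 s, in which the tool goes at most 41.7 mm and 7.16 degrees, less where a joint would pass 70% of its speed; a pose out of reach is approached as far as the arm can. A call is refused whole if a number of a shift passes 41.7 or a number of a turn 0.125, either way. A call with a gripper value outside its range is refused whole. The fingers move at their own pace and stop on an object; "grip_force" is the grip in N (left out, the last holds). Time passes only in rows, so rows that do not move let the fingers close. It gives the time, the measured TCP pose, the force and the opening at its end, in the units of the state.
- bot.sense(): the state, without advancing time (a new reading comes with each control period).
- bot.camera(name): name is "scene" or "top" or "wrist"; returns a dict with "img" (384x512x3 uint8, blue, green, red), "mtx" (3x3 intrinsics, pixels), "cam_to_world" (4x4, takes a point from camera to world coordinates). Camera axes: x right, y down, z forward; pixel columns grow to the right and rows downward; lengths in mm; the calibration is good to about 2 mm. The wrist camera is an equidistant fisheye: a pixel r from the principal point sees the ray r / f radians off the axis. A picture is of the moment at which its call begins. There is no depth.
- bot.job_done(): hands the job in, once; it reports no verdict.
The state is a dict: "clock": time; "joint_positions": joint angles; "qd": joint speeds; "joint_efforts": joint torques, N m; "position": TCP position; "tcp_rot": TCP orientation; "contact_force": force on the tool from outside, world axes, zero at the start; "wrist_torque": the same for the moment, N m; "finger_gap": finger opening in mm.
Only numpy, scipy, OpenCV 4.12 (cv2) and the standard library are available. Lean on these libraries where they do the work, as an engineer would, in place of code of your own. Each camera call takes 0.05 s, during which the arm holds its last target.

TASK

Two steel digestion vessels stand clamped on the worktop; the cap of the wider one is only loosely on. Screw that cap down clockwise until it stops tight, then let go of it, and leave the narrower vessel's cap tight as it is.

Things in the scene. Friction and masses are not known exactly. Their poses are not given: they have to be found in the camera images.
- wide_cap_centre (a point): centre, half-way up, of the WIDER vessel's knurled round steel cap, 56 mm across and 36 mm high, gripped from above at any yaw. z = 78 mm when tight (top 96 mm), 1.5 to 3 mm higher when loose. Steel body below 50 mm across, z up to 60 mm, clamped in a fixed dock (base 92 x 92 x 12 mm, cheeks to z = 34 mm). Dark ribs on cap top and body line up when tight. z up; x turns with the cap.
- wide_cap (a joint): turn of the wide cap, rad: 0 tight (hard stop), negative loose; rises clockwise seen from above. Starts between -1.2 and -0.6: under a quarter turn, one grasp. The cap sinks 2.5 mm per rad when tightened. The thread drags with 0.12 N m and the cap stays where left; at the stop the fingers just slip round it.
- slim_cap_centre (a point): centre, half-way up, of the NARROWER vessel's like cap, already tight: 36 mm across, 36 mm high, this point at z = 78 mm. Body 30 mm across, in a like fixed dock. The vessels stand at least 170 mm apart and may be either way round.
- slim_cap (a joint): turn of the narrow cap, rad: 0 when tight (its start), negative when loosened (counter-clockwise from above); drag 0.12 N m.

How it is judged:
By the outcome, as a careful person would: the job done as asked, in the order asked, and still so for the second after the job is handed in, with the robot touching nothing.
It also fails if it takes over 32 s, if anything falls off the work surface, if the arm or the gripper's body presses on something with over 40 N, if the wrist force passes 120 N, or if a joint passes its speed limit or range.

## Working session

There is one attempt and no reset: what is moved stays moved. The work goes in short steps, Python scripts to look and compute and a tool call to move; the robot and the scene stay as the last step left them, time stands still between calls to the robot, and variables do not carry over. Pictures are saved under pics/ and viewed, and the job is handed in when it is done.

Besides the shell and the picture viewer there is one more tool, called after "Request:" by a JSON object that holds its "name" and its "arguments", one argument or row to a line. carry_out: Moves the arm, as the interface text tells. Its arguments: {"type":"object","properties":{"steps":{"type":"array"},"grip_force":{"type":"number"}},"required":["steps"]}

```bash
mkdir -p pics; python3 - <<'E'
from workcell import bot
import cv2,numpy as np,json
s=bot.sense();print({k:np.round(v,3).tolist() for k,v in s.items()})
d={}
for n in("scene","top"):
    c=bot.camera(n);cv2.imwrite(f"pics/{n}0.png",c["img"]);np.savez(f"{n}.npz",**c);print(n,np.round(c["mtx"],2).tolist(),np.round(c["cam_to_world"],3).tolist())
E
ls
```

```text
{'clock': 0.0, 'joint_positions': [82.368, 22.092, 0.378, -0.029, -68.411, -14.818], 'qd': [0.008, 0.041, 0.032, -0.001, -0.011, -0.094], 'joint_efforts': [-0.001, -39.067, 18.74, 4.22, 0.011, -0.0], 'position': [238.415, 577.1, 232.433], 'tcp_rot': [-179.994, -0.128, -112.461], 'contact_force': [0.669, -0.37, -0.259], 'wrist_torque': [-0.047, 0.003, -0.064], 'finger_gap': 87.246}
scene [[379.66, 0.0, 260.06], [0.0, 379.66, 191.09], [0.0, 0.0, 1.0]] [[0.47, -0.565, 0.678, -148.915], [-0.883, -0.31, 0.353, -329.743], [0.01, -0.765, -0.644, 703.578], [0.0, 0.0, 0.0, 1.0]]
top [[357.49, 0.0, 251.89], [0.0, 357.49, 190.4], [0.0, 0.0, 1.0]] [[0.003, -0.991, 0.136, 358.671], [-1.0, -0.004, -0.005, 16.786], [0.005, -0.136, -0.991, 934.13], [0.0, 0.0, 0.0, 1.0]]
pics
scene.npz
top.npz
```

View pics/scene0.png

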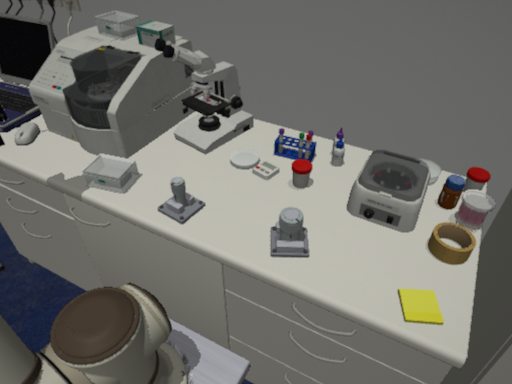

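View pics/top0.png

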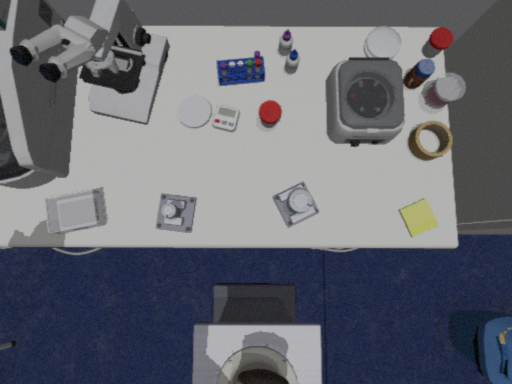

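The top view shows the slim vessel at about (172,210) and the wide vessel at about (299,202). I'll enlarge both.

```bash
python3 - <<'E'
import cv2,numpy as np
t=np.load("top.npz")["img"];s=np.load("scene.npz")["img"]
f=lambda i,x,y,w,k:cv2.resize(i[y:y+w,x:x+w],None,fx=k,fy=k,interpolation=cv2.INTER_CUBIC)
cv2.imwrite("pics/c1.png",np.hstack([f(t,270,172,60,6.5),f(s,262,195,60,6.5)]))
E
```

```text
(no output)
```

View pics/c1.png

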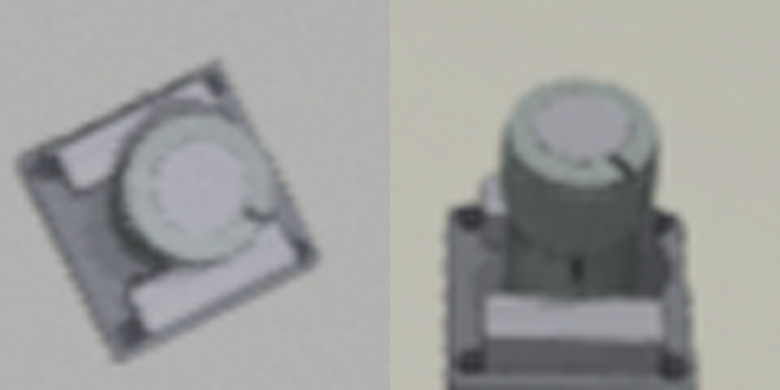

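```bash
cat > h.py <<'E'
import numpy as np
def ray(n,u,v,z):
    c=np.load(n+".npz");K=c["mtx"];T=c["cam_to_world"]
    d=T[:3,:3]@np.linalg.inv(K)@[u,v,1];o=T[:3,3];return (o+d*(z-o[2])/d[2])
E
python3 - <<'E'
from h import *
print("top ctr",ray("top",300.2,200.6,98),"rib",ray("top",310.1,204.9,98))
print("scene ctr",ray("scene",291.2,215.3,98),"rib",ray("scene",298,220.5,98))
for p in[(272.8,196.6),(303,182.2),(318.6,211.5),(288,226.8)]:print("base corner",ray("top",*p,12))
print("left-right",ray("top",270+118/6.5,201,98),ray("top",270+277/6.5,201,98))
for z in(40,45,50): print("bodyrib",ray("scene",290.6,236.3,z))
print("slim",ray("top",169,209,96))
E
```

```text
top ctr [ 449.81547562 -101.1230916    98.        ] rib [ 439.74333427 -124.2493332    98.        ]
scene ctr [ 446.53758579 -101.18113003   98.        ] rib [ 438.40081093 -121.81301377   98.        ]
base corner [469.37140036 -42.16233309  12.        ]
base corner [ 507.58067937 -121.31098838   12.        ]
base corner [ 431.03417252 -160.42520222   12.        ]
base corner [391.38763481 -80.85371342  12.        ]
left-right [448.76197104 -72.7480554   98.        ] [ 448.97949281 -130.34945075   98.        ]
bodyrib [ 437.07678947 -107.9359283    40.        ]
bodyrib [ 432.66139836 -109.60722382   45.        ]
bodyrib [ 428.24600725 -111.27851934   50.        ]
slim [429.04612413 207.0232677   96.        ]
```

The top and scene views agree. The wide cap centre is at about (449, -101), and the dock corners average to the same point. The cap rib is at about -113° and the body rib at about -154°, so the cap needs roughly 0.7 rad clockwise. Next I move above it, keeping the yaw.

Request:
{"name": "carry_out", "arguments": {
  "steps": [
    [10,-8.3,0,0,0,0,87],
    [20,-16.6,0,0,0,0,87],
    [28,-23.2,0,0,0,0,87],
    [28,-23.2,0,0,0,0,87],
    [28,-23.2,0,0,0,0,87],
    [28,-23.2,0,0,0,0,87],
    [28,-23.2,0,0,0,0,87],
    [28,-23.2,0,0,0,0,87],
    [28,-23.2,0,0,0,0,87],
    [28,-23.2,0,0,0,0,87],
    [28,-23.2,0,0,0,0,87],
    [28,-23.2,0,0,0,0,87],
    [28,-23.2,0,0,0,0,87],
    [28,-23.2,0,0,0,0,87],
    [28,-23.2,0,0,0,0,87],
    [28,-23.2,0,0,0,0,87],
    [28,-23.2,0,0,0,0,87],
    [28,-23.2,0,0,0,0,87],
    [28,-23.2,0,0,0,0,87],
    [28,-23.2,0,0,0,0,87]
  ]
}}

```text
clock: 1.77
position: [443.5, -86.8, 233.4]
tcp_rot: [180.0, 0.0, -112.5]
contact_force: [0.2, 0.5, 0.5]
finger_gap: 87.0
```

Request:
{"name": "carry_out", "arguments": {
  "steps": [
    [20,-18,0,0,0,0,87],
    [10,-8.2,0,0,0,0,87],
    [10,-8,0,0,0,0,87],
    [0,0,0,0,0,0,87],
    [0,0,0,0,0,0,87]
  ]
}}

```text
clock: 2.18
position: [459.6, -135.3, 233.0]
tcp_rot: [179.9, -0.0, -112.5]
contact_force: [-0.9, -0.2, -0.1]
finger_gap: 86.7
```

```bash
python3 - <<'E'
from workcell import bot
import cv2,numpy as np
c=bot.camera("wrist");cv2.imwrite("pics/w1.png",c["img"]);np.savez("wrist.npz",**c);print(np.round(c["mtx"],2).tolist(),np.round(c["cam_to_world"],3).tolist())
s=bot.sense();print({k:np.round(v,3).tolist() for k,v in s.items()})
E
```

```text
[[297.32, 0.0, 250.3], [0.0, 297.32, 192.94], [0.0, 0.0, 1.0]] [[-0.383, -0.894, -0.232, 524.17], [-0.924, 0.371, 0.094, -161.327], [0.002, 0.25, -0.968, 384.43], [0.0, 0.0, 0.0, 1.0]]
{'clock': 2.233, 'joint_positions': [3.132, 7.744, -19.283, -0.023, -63.026, 64.395], 'qd': [0.986, -0.612, -0.16, 0.063, -0.016, 0.041], 'joint_efforts': [-0.392, -25.007, 18.137, 3.999, 0.09, 0.002], 'position': [459.6, -134.785, 233.157], 'tcp_rot': [179.943, -0.005, -112.483], 'contact_force': [0.575, -0.403, -0.082], 'wrist_torque': [-0.024, 0.048, -0.066], 'finger_gap': 87.259}
```

View pics/w1.png

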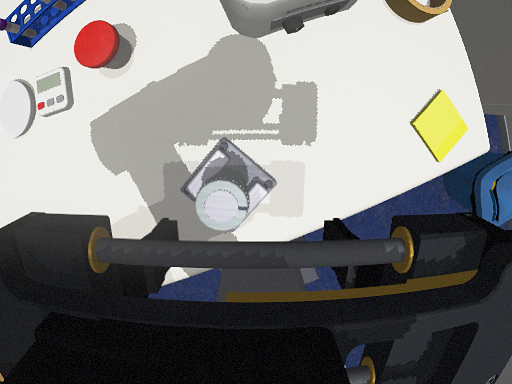

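```bash
cat >> h.py <<'E'
def fray(u,v,z,c=None):
    c=c or np.load("wrist.npz");K=c["mtx"];T=c["cam_to_world"]
    x=np.array([(u-K[0,2])/K[0,0],(v-K[1,2])/K[1,1]]);r=np.hypot(*x)
    d=T[:3,:3]@np.r_[x/r*np.sin(r),np.cos(r)];o=T[:3,3];return o+d*(z-o[2])/d[2]
E
python3 - <<'E'
import cv2,numpy as np
t=np.load("wrist.npz")["img"]
cv2.imwrite("pics/w1c.png",cv2.resize(t[130:240,170:290],None,fx=5,fy=5,interpolation=cv2.INTER_CUBIC))
E
```

```text
(no output)
```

View pics/w1c.png

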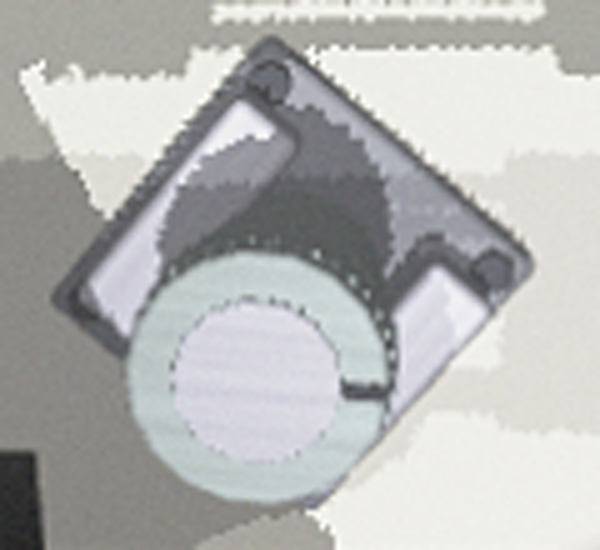

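```bash
python3 - <<'E'
from h import *
f=lambda x,y,z=98:fray(170+x/5-.4,130+y/5-.4,z)
c=(f(128,376)+f(390,376))/2; c2=(f(258,250)+f(258,503))/2
print(f(128,376),f(390,376),c,f(258,250),f(258,503),c2,f(257,382))
r=f(388,391);print(r,np.degrees(np.arctan2(*(r-c2)[[1,0]])))
R=None
yaw=np.radians(-112.48);d=np.array([449.,-101.3])-[459.6,-134.9]
print(d@[np.cos(yaw),np.sin(yaw)],d@[np.sin(yaw),-np.cos(yaw)])
E
```

```text
[465.5862623  -76.87593134  98.        ] [ 445.2905297  -126.20727176   98.        ] [ 455.438396   -101.54160155   98.        ] [ 479.20288584 -112.09444224   98.        ] [430.3142834 -90.2795305  98.       ] [ 454.75858462 -101.18698637   98.        ] [ 454.37902188 -100.8731683    98.        ]
[ 442.5262176  -124.61727565   98.        ] -117.56793342346542
-26.993813055613305 22.64186513338956
```

```bash
python3 - <<'E'
from h import *
f=lambda x,y,z=98:fray(170+x/5-.4,130+y/5-.4,z)
a,b,t=f(535,265,12),f(51,300,12),f(268,35,12)
print(a,b,t,(a+b)/2,np.linalg.norm(a-b),np.linalg.norm(a-t),np.linalg.norm(b-t))
# scene corners of dock, body
E
```

```text
[ 434.79613821 -161.55897074   12.        ] [474.7244753  -41.19704633  12.        ] [ 515.28663178 -121.58332027   12.        ] [ 454.76030676 -101.37800854   12.        ] 126.81192747954952 89.87086394330841 90.04022199315813
```

Request:
{"name": "carry_out", "arguments": {
  "steps": [
    [-9,7,10,0,0,0,87],
    [-9,7,20,0,0,0,87],
    [-9,7,25,0,0,0,87],
    [0,0,25,0,0,0,87],
    [0,0,20,0,0,0,87],
    [0,0,8,0,0,0,87],
    [0,0,0,0,0,0,87],
    [0,0,0,0,0,0,87],
    [0,0,0,0,0,0,87]
  ]
}}

```text
clock: 2.98
position: [452.0, -101.7, 126.9]
tcp_rot: [-179.9, 0.1, -112.4]
contact_force: [0.5, 0.1, 1.0]
finger_gap: 87.1
```

```bash
python3 - <<'E'
from workcell import bot
import cv2,numpy as np
s=bot.sense();print({k:np.round(v,3).tolist() for k,v in s.items()})
for n in("wrist","scene","top"):
    c=bot.camera(n);cv2.imwrite(f"pics/{n}2.png",c["img"]);np.savez(n+"2.npz",**c)
    if n=="wrist":print(np.round(c["cam_to_world"],3).tolist())
E
```

```text
{'clock': 2.983, 'joint_positions': [7.514, 12.952, -30.271, 0.03, -46.622, 60.06], 'qd': [-0.213, -0.404, 0.241, -0.171, 0.135, 0.096], 'joint_efforts': [0.059, -26.366, 14.476, 3.2, 0.071, -0.001], 'position': [452.013, -101.675, 126.865], 'tcp_rot': [-179.854, 0.059, -112.405], 'contact_force': [0.544, 0.14, 1.021], 'wrist_torque': [-0.073, 0.009, 0.045], 'finger_gap': 87.126}
[[-0.38, -0.896, -0.228, 516.0], [-0.925, 0.369, 0.093, -127.563], [0.0, 0.246, -0.969, 278.598], [0.0, 0.0, 0.0, 1.0]]
```

View pics/wrist2.png

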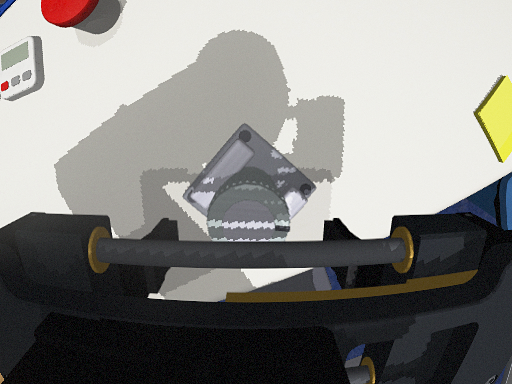

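View pics/scene2.png

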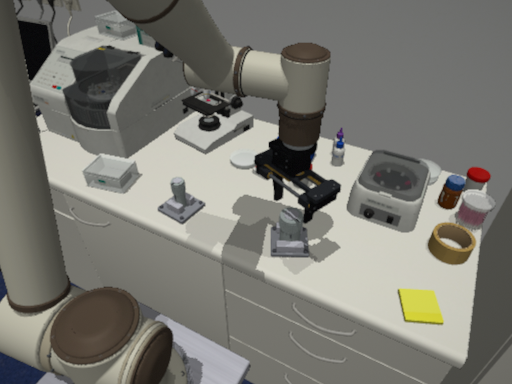

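```bash
python3 - <<'E'
import cv2,numpy as np
f=lambda i,x,y,w,h,k:cv2.resize(i[y:y+h,x:x+w],None,fx=k,fy=k,interpolation=cv2.INTER_CUBIC)
t=np.load("top2.npz")["img"];s=np.load("scene2.npz")["img"]
cv2.imwrite("pics/c2.png",np.hstack([f(s,240,140,110,120,4),f(t,260,160,80,120,4)]))
w=np.load("wrist2.npz")["img"]
cv2.imwrite("pics/w2c.png",f(w,150,110,200,135,4))
E
```

```text
(no output)
```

View pics/c2.png

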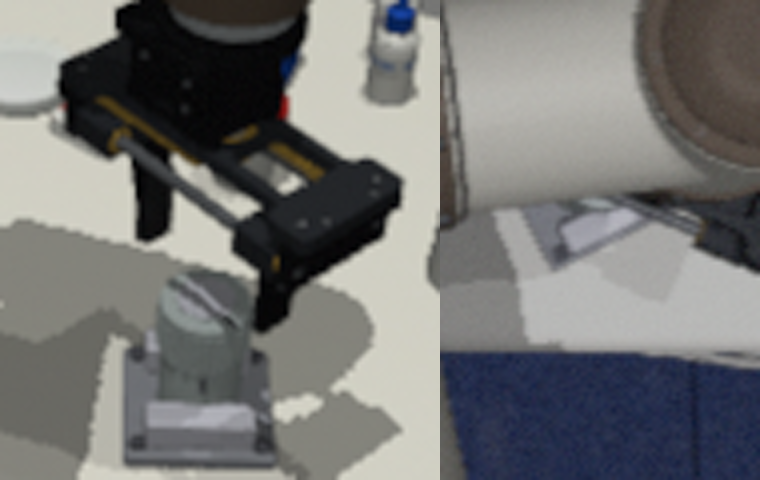

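View pics/w2c.png

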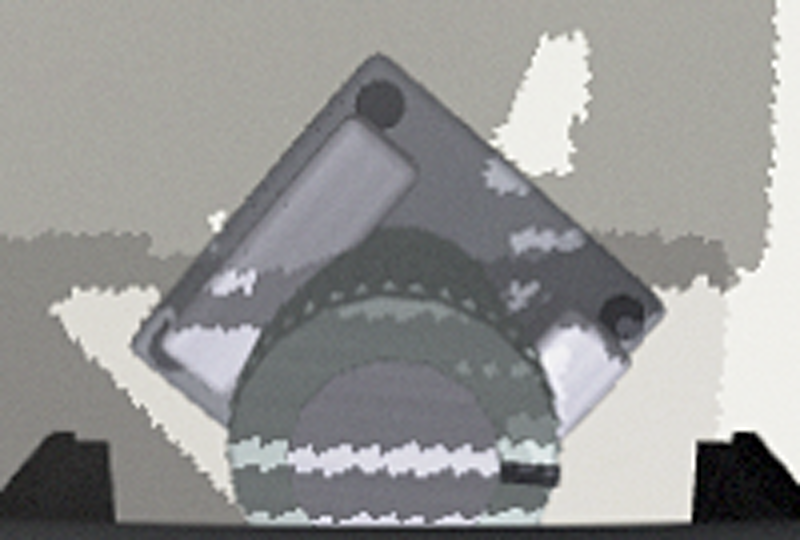

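```bash
python3 - <<'E'
from h import *
from scipy.spatial.transform import Rotation as Ro
c=dict(np.load("wrist2.npz"));K=c["mtx"];T=c["cam_to_world"]
Rt=Ro.from_euler("xyz",[-179.95,0.03,-112.45],degrees=True).as_matrix();p=np.array([452.0,-101.6,126.9])
def proj(P):
    q=T[:3,:3].T@(P-T[:3,3]);r=np.hypot(q[0],q[1]);th=np.arctan2(r,q[2]);return K[:2,2]+K[0,0]*th*q[:2]/r
for x in(-43.5,43.5):
  for y in(-9.5,-11,9.5): print(x,y,proj(p+Rt@[x,y,11]))
f=lambda x,y,z:fray(150+x/4-.375,110+y/4-.375,z,c)
a,b,t=f(665,308,12),f(132,345,12),f(378,53,12)
print("dock",(a+b)/2,np.linalg.norm(a-b),np.linalg.norm(a-t),np.linalg.norm(b-t))
for z in(96,98.5):
    pts=np.array([f(*q,z) for q in[(229,455),(559,455),(240,400),(549,400),(395,296),(310,322),(480,322),(270,350),(520,350)]])[:,:2]
    A=np.c_[2*pts,np.ones(len(pts))];s=np.linalg.lstsq(A,(pts**2).sum(1),rcond=None)[0]
    print("cap",z,s[:2],"dia",2*np.sqrt(s[2]+s[:2]@s[:2]))
L=f(110,440,115.9);R=f(695,440,115.9);print("tips",L,R,(L+R)/2, Rt.T@(L-p),Rt.T@(R-p))
# scene: fingertip
s2=dict(np.load("scene2.npz"))
K2=s2["mtx"];T2=s2["cam_to_world"]
def pr2(P): q=K2@(T2[:3,:3].T@(P-T2[:3,3]));return (q[:2]/q[2]+.375-[240,140])*4
for x in(-43.5,43.5,58):
  for y in(-9.5,9.5): print("scene crop",x,y,pr2(p+Rt@[x,y,11]))
for x,y in[(449,-101),(454,-101)]: print(pr2(np.array([x,y,98.])))
E
```

```text
-43.5 -9.5 [177.50178732 222.56793812]
-43.5 -11 [177.31813722 220.18867713]
-43.5 9.5 [179.98889431 251.47867416]
43.5 -9.5 [324.03135136 222.74227957]
43.5 -11 [324.22540808 220.36614466]
43.5 9.5 [321.41453388 251.61690262]
dock [ 455.28477925 -101.29412769   12.        ] 125.54545212852628 88.58950248927611 88.94420896463787
cap 96 [ 453.84053169 -100.58785701] dia 54.167884031022126
cap 98.5 [ 454.69157362 -100.95717636] dia 53.426257355397404
tips [479.14284407 -65.63237266 115.9       ] [ 446.2239337  -145.66232856  115.9       ] [ 462.68338889 -105.64735061  115.9       ] [-43.60121728 -11.34093803  11.03273209] [ 42.93448367 -11.47849163  10.98754212]
scene crop -43.5 -9.5 [174.05447918 228.59845726]
scene crop -43.5 9.5 [149.95127825 241.99068433]
scene crop 43.5 -9.5 [278.98630378 308.43959548]
scene crop 43.5 9.5 [254.58676901 323.53750452]
scene crop 58 -9.5 [297.71540366 322.69030214]
scene crop 58 9.5 [273.27691684 338.10351948]
[207.78113926 300.00043794]
[211.35002537 294.76137289]
```

The wrist view puts the cap about 3–5 mm further out in x than the scene and top views do. Its scale is 4% short, and correcting for that gives x ≈ 452. I'll take (450.5, -101.2), which is within what the pads tolerate. Now I descend and then close.

Request:
{"name": "carry_out", "arguments": {
  "steps": [
    [0,0.7,5,0,0,0,87],
    [0,0.8,8,0,0,0,87],
    [0,0,10,0,0,0,87],
    [0,0,10,0,0,0,87],
    [0,0,8,0,0,0,87],
    [0,0,6,0,0,0,87],
    [0,0,2.5,0,0,0,87],
    [0,0,0,0,0,0,87],
    [0,0,0,0,0,0,87]
  ],
  "grip_force": 30
}}

```text
clock: 3.88
position: [449.7, -101.4, 76.1]
tcp_rot: [-180.0, -0.0, -112.4]
contact_force: [0.4, 0.6, 0.3]
finger_gap: 86.8
```

Request:
{"name": "carry_out", "arguments": {
  "steps": [
    [0,0,0,0,0,0,64],
    [0,0,0,0,0,0,62],
    [0,0,0,0,0,0,60],
    [0,0,0,0,0,0,58],
    [0,0,0,0,0,0,56],
    [0,0,0,0,0,0,52],
    [0,0,0,0,0,0,50],
    [0,0,0,0,0,0,50],
    [0,0,0,0,0,0,50],
    [0,0,0,0,0,0,50]
  ],
  "grip_force": 30
}}

```text
clock: 4.72
position: [451.0, -99.8, 76.3]
tcp_rot: [-179.9, 0.2, -112.4]
contact_force: [0.6, 8.5, -0.3]
finger_gap: 54.2
```

```bash
python3 - <<'E'
from workcell import bot
import cv2,numpy as np
s=bot.sense();print({k:np.round(v,3).tolist() for k,v in s.items()})
i=[]
for n,b in(("wrist",(150,120,200,125)),("scene",(240,140,110,120))):
    x,y,w,h=b;c=bot.camera(n);i.append(cv2.resize(c["img"][y:y+h,x:x+w],(int(w*360/h*.6) if n=="wrist" else 400,436)))
cv2.imwrite("pics/g3.png",np.hstack(i))
E
```

```text
{'clock': 4.717, 'joint_positions': [7.7, 17.262, -33.793, -0.134, -38.732, 59.987], 'qd': [0.038, 0.028, -0.023, 0.013, -0.025, 0.002], 'joint_efforts': [-3.91, -28.747, 11.489, 3.921, -0.506, -0.102], 'position': [451.012, -99.837, 76.305], 'tcp_rot': [-179.858, 0.18, -112.417], 'contact_force': [0.643, 8.493, -0.349], 'wrist_torque': [2.388, -0.314, 0.104], 'finger_gap': 54.169}
```

View pics/g3.png

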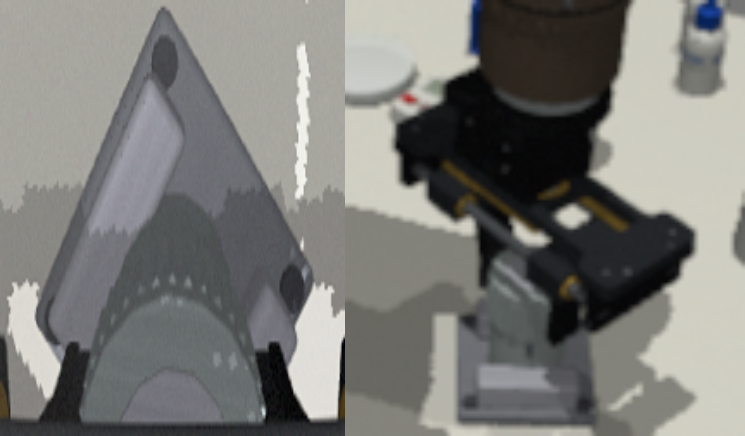

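The grip is on the cap with a 54 mm gap. The side force is 8.5 N, so the cap centre lies about 1.7 mm along -x of the tool. I shift to suit and turn.

Request:
{"name": "carry_out", "arguments": {
  "steps": [
    [-0.8,0,0,0,0,0,50],
    [-0.8,0,0,0,0,0,50],
    [0,0,0,0,0,0,50],
    [0,0,0.1,0,0,0.03,50],
    [0,0,0.15,0,0,0.06,50],
    [0,0,0.15,0,0,0.06,50],
    [0,0,0.15,0,0,0.06,50],
    [0,0,0.15,0,0,0.06,50],
    [0,0,0.15,0,0,0.06,50],
    [0,0,0,0,0,0,50],
    [0,0,0,0,0,0,50]
  ]
}}

```text
clock: 5.73
position: [451.3, -99.2, 75.5]
tcp_rot: [-179.9, 0.2, -131.4]
contact_force: [2.0, 4.8, 0.4]
finger_gap: 54.2
```

```bash
cat > look.py <<'E'
from workcell import bot
import cv2,numpy as np,sys
s=bot.sense();print({k:np.round(v,2).tolist() for k,v in s.items() if k not in("qd","joint_efforts")})
i=[]
for n,b in(("wrist",(170,120,160,130)),("scene",(240,150,110,100))):
    x,y,w,h=b;c=bot.camera(n);i.append(cv2.resize(c["img"][y:y+h,x:x+w],(int(w*320/h),320),interpolation=cv2.INTER_CUBIC));np.savez(sys.argv[1]+n,**c)
cv2.imwrite(f"pics/{sys.argv[1]}.png",np.hstack(i))
E
python3 look.py g4
```

```text
{'clock': 5.73, 'joint_positions': [7.81, 17.37, -33.83, -0.07, -38.63, 40.84], 'position': [451.31, -99.2, 75.45], 'tcp_rot': [-179.92, 0.16, -131.41], 'contact_force': [2.01, 4.81, 0.44], 'wrist_torque': [1.46, -0.55, -0.11], 'finger_gap': 54.23}
```

View pics/g4.png

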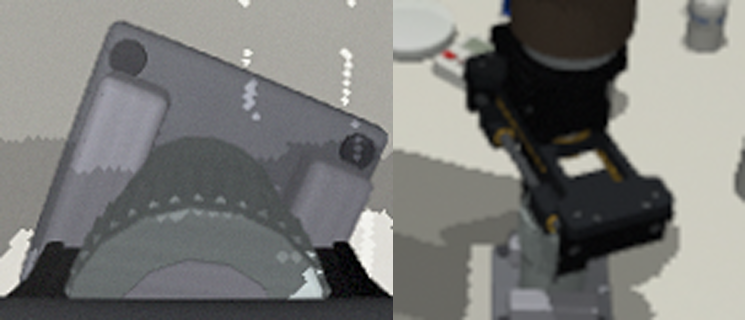

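Request:
{"name": "carry_out", "arguments": {
  "steps": [
    [-0.3,0,0.15,0,0,0.06,50],
    [-0.3,0,0.15,0,0,0.06,50],
    [0,0,0.15,0,0,0.06,50],
    [0,0,0.15,0,0,0.06,50],
    [0,0,0.1,0,0,0.06,50]
  ]
}}

```text
clock: 6.25
position: [451.7, -98.8, 74.8]
tcp_rot: [-180.0, 0.2, -148.6]
contact_force: [2.3, 5.7, -1.1]
finger_gap: 53.8
```

```bash
python3 -c "
from workcell import bot
import numpy as np
s=bot.sense();print({k:np.round(s[k],2).tolist() for k in('clock','joint_positions','position','tcp_rot','contact_force','wrist_torque','joint_efforts','finger_gap')})"
```

```text
{'clock': 6.25, 'joint_positions': [7.86, 17.46, -33.84, -0.04, -38.54, 23.53], 'position': [451.74, -98.83, 74.78], 'tcp_rot': [-179.96, 0.16, -148.64], 'contact_force': [2.34, 5.66, -1.05], 'wrist_torque': [1.75, -0.45, 0.77], 'joint_efforts': [-3.43, -28.9, 11.22, 2.95, -0.63, -0.25], 'finger_gap': 53.8}
```

Request:
{"name": "carry_out", "arguments": {
  "steps": [
    [0,0,0.1,0,0,0.05,50],
    [0,0,0,0,0,0.05,50],
    [0,0,0,0,0,0.05,50]
  ]
}}

```text
clock: 6.5
position: [452.3, -99.1, 75.0]
tcp_rot: [-179.9, 0.2, -156.9]
contact_force: [2.1, 2.1, 0.0]
finger_gap: 54.2
```

```bash
python3 -c "
from workcell import bot
import numpy as np
s=bot.sense();print({k:np.round(s[k],2).tolist() for k in('clock','joint_positions','position','tcp_rot','contact_force','wrist_torque','joint_efforts','finger_gap')})"
```

```text
{'clock': 6.5, 'joint_positions': [7.87, 17.47, -33.83, 0.1, -38.51, 15.11], 'position': [452.28, -99.14, 74.98], 'tcp_rot': [-179.89, 0.16, -156.95], 'contact_force': [2.1, 2.05, 0.0], 'wrist_torque': [0.86, -0.74, 1.11], 'joint_efforts': [-2.69, -28.59, 10.97, 2.09, -0.72, -0.72], 'finger_gap': 54.2}
```

Request:
{"name": "carry_out", "arguments": {
  "steps": [
    [0,0,0,0,0,0.05,50],
    [0,0,0,0,0,0.05,50],
    [0,0,0,0,0,0.05,50]
  ]
}}

```text
clock: 6.75
position: [452.5, -99.2, 75.2]
tcp_rot: [-179.9, 0.2, -165.6]
contact_force: [4.0, -1.9, 0.8]
finger_gap: 53.9
```

```bash
python3 -c "
from workcell import bot
import numpy as np
s=bot.sense();print({k:np.round(s[k],2).tolist() for k in('clock','joint_positions','position','tcp_rot','contact_force','wrist_torque','joint_efforts','finger_gap')})"
```

```text
{'clock': 6.75, 'joint_positions': [7.85, 17.45, -33.81, 0.1, -38.51, 6.48], 'position': [452.52, -99.21, 75.17], 'tcp_rot': [-179.91, 0.21, -165.58], 'contact_force': [4.03, -1.91, 0.84], 'wrist_torque': [-0.23, -0.88, 0.91], 'joint_efforts': [-0.18, -28.35, 10.59, 1.42, -0.81, -0.51], 'finger_gap': 53.89}
```

Torque rose from about 0.1 to 1 N m after roughly 40° and then held as the fingers slipped. That is the stop, as the ribs predicted. A little more turn, then open, lift clear and look.

Request:
{"name": "carry_out", "arguments": {
  "steps": [
    [0,0,0,0,0,0.05,50],
    [0,0,0,0,0,0.05,50],
    [0,0,0,0,0,0.02,50],
    [0,0,0,0,0,0,87],
    [0,0,0,0,0,0,87],
    [0,0,0,0,0,0,87],
    [0,0,0,0,0,0,87],
    [0,0,0,0,0,0,87],
    [0,0,0,0,0,0,87],
    [0,0,0,0,0,0,87],
    [0,0,0,0,0,0,87]
  ]
}}

```text
clock: 7.67
position: [450.3, -99.5, 74.3]
tcp_rot: [180.0, -0.0, -172.6]
contact_force: [0.1, 0.3, -0.6]
finger_gap: 86.4
```

Request:
{"name": "carry_out", "arguments": {
  "steps": [
    [0,0,-5,0,0,0,87],
    [0,0,-10,0,0,0,87],
    [0,0,-20,0,0,0,87],
    [0,0,-30,0,0,0,87],
    [0,0,-30,0,0,0,87],
    [0,0,-30,0,0,0,87],
    [0,-30,-20,0,0,0,87],
    [0,-30,-10,0,0,0,87],
    [0,-20,0,0,0,0,87],
    [0,0,0,0,0,0,87],
    [0,0,0,0,0,0,87]
  ]
}}

```text
clock: 8.58
position: [460.5, -179.4, 229.5]
tcp_rot: [180.0, -0.0, -172.7]
contact_force: [-0.1, -1.4, 0.0]
finger_gap: 87.2
```

```bash
python3 - <<'E'
from workcell import bot
import cv2,numpy as np
s=bot.sense();print({k:np.round(v,2).tolist() for k,v in s.items() if k not in("qd","joint_efforts")})
for n in("wrist","scene","top"):
    c=bot.camera(n);cv2.imwrite(f"pics/{n}5.png",c["img"]);np.savez(n+"5.npz",**c)
f=lambda i,x,y,w,k:cv2.resize(i[y:y+w,x:x+w],None,fx=k,fy=k,interpolation=cv2.INTER_CUBIC)
cv2.imwrite("pics/c5.png",np.hstack([f(np.load("top5.npz")["img"],270,172,60,6.5),f(np.load("scene5.npz")["img"],262,195,60,6.5)]))
E
```

```text
{'clock': 8.58, 'joint_positions': [-2.43, 9.44, -17.77, -0.02, -62.8, 9.7], 'position': [460.48, -179.39, 229.5], 'tcp_rot': [179.98, -0.01, -172.74], 'contact_force': [-0.07, -1.39, 0.04], 'wrist_torque': [0.1, -0.04, -0.05], 'finger_gap': 87.17}
```

View pics/c5.png

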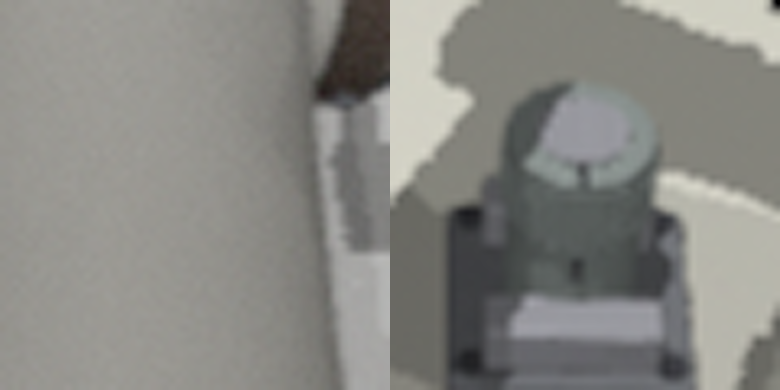

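View pics/wrist5.png

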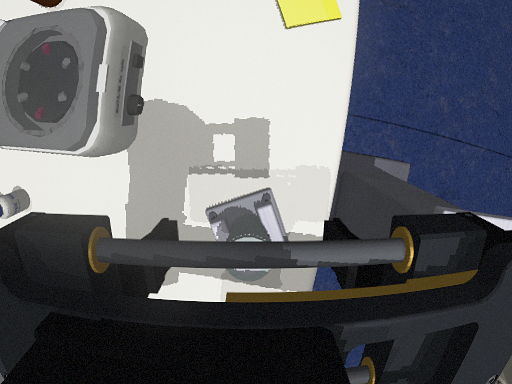

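```bash
python3 - <<'E'
from h import *
f=lambda x,y,z:ray("scene",262+(x-390)/6.5-.42,195+y/6.5-.42,z)
C=np.array([449.5,-100.3,0])
for Cx,Cy in((447,-101),(449.5,-100.3)):
  # predicted aligned cap rib pixel for body rib angle
  from math import *
  c=np.load("scene.npz");K=c["mtx"];T=c["cam_to_world"]
  for a in(-140,-145,-150,-154,-158,-162):
    o=[]
    for r,z in((21,96),(27,96),(25,45),(25,55)):
      P=np.array([Cx+r*cos(radians(a)),Cy+r*sin(radians(a)),z]);q=K@(T[:3,:3].T@(P-T[:3,3]));q=q[:2]/q[2]
      o.append(((q-[262,195]+.42)*6.5+[390,0]).round(0).tolist())
    print(Cx,a,o)
E
python3 - <<'E'
import cv2,numpy as np
i=np.load("scene5.npz")["img"]
cv2.imwrite("pics/c6.png",np.hstack([cv2.resize(i[203:245,272:310],None,fx=13,fy=13,interpolation=cv2.INTER_CUBIC)]))
E
```

```text
447 -140 [[598.0, 179.0], [603.0, 191.0], [592.0, 287.0], [594.0, 268.0]]
447 -145 [[593.0, 179.0], [597.0, 191.0], [586.0, 288.0], [588.0, 269.0]]
447 -150 [[588.0, 180.0], [590.0, 192.0], [580.0, 288.0], [582.0, 269.0]]
447 -154 [[584.0, 180.0], [584.0, 192.0], [575.0, 288.0], [577.0, 269.0]]
447 -158 [[580.0, 179.0], [579.0, 191.0], [570.0, 288.0], [572.0, 269.0]]
447 -162 [[575.0, 179.0], [574.0, 191.0], [566.0, 287.0], [567.0, 268.0]]
449.5 -140 [[600.0, 174.0], [604.0, 186.0], [593.0, 282.0], [595.0, 263.0]]
449.5 -145 [[594.0, 174.0], [598.0, 186.0], [587.0, 283.0], [589.0, 263.0]]
449.5 -150 [[589.0, 174.0], [591.0, 187.0], [581.0, 283.0], [583.0, 264.0]]
449.5 -154 [[585.0, 174.0], [586.0, 187.0], [576.0, 283.0], [578.0, 264.0]]
449.5 -158 [[581.0, 174.0], [580.0, 186.0], [571.0, 283.0], [573.0, 263.0]]
449.5 -162 [[577.0, 174.0], [575.0, 186.0], [567.0, 282.0], [568.0, 263.0]]
```

View pics/c6.png

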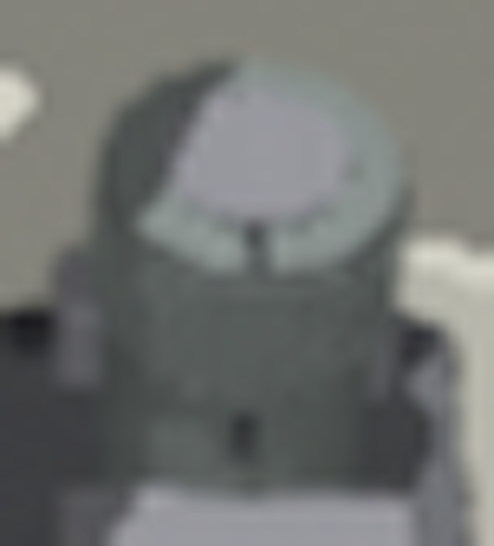

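The cap rib at crop x ≈ 583.5 and the body rib at ≈ 576.5 both correspond to -154°, so they line up. The gripper is clear, so I hand in.

```bash
python3 -c "
from workcell import bot
print(bot.job_done())"
```

```text
the job is handed in; nothing more can be done
None
```

I screwed the wide vessel's cap down clockwise to its stop, let go, moved the gripper clear, and handed the job in at about 8.7 s.

- **Turn:** I gripped the cap from above at 30 N and turned it clockwise. After about 40° the twisting torque rose from about 0.1 to 1 N m and stayed there while the fingers slipped. The rib positions at the start had predicted about 41°.
- **Last check:** in the final scene picture, the cap rib and the body rib both work out to -154°, so they line up. The gripper was open, lifted and moved to the side, with contact force near zero. The top camera's view of the cap was blocked by the arm, so this rests on the scene camera alone.
- **Disagreements:** the wrist camera put the cap 3–5 mm further out than the other two cameras. Closing on the cap pushed the tool about 2 mm sideways, with 8.5 N of side force, so I shifted it by a similar amount before turning. The finger gap on the cap read 54 mm instead of the stated 56 mm.
- **Slim cap:** I never touched it. I did not take a close look at it afterwards.

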